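# Start the light-curing unit

## Robot

A 6-joint arm with a two-finger parallel gripper is mounted at the origin on the work surface. World frame = base frame: x ahead of the robot, y to its left, z up, the work surface at z = 0. Lengths are in mm, angles in rad, forces in N, time in s.
With the tool pointing down it reaches from about 275 to 825 mm from the base axis. Payload 4.9 kg.
Tool frame: the origin (TCP) lies at the very end of the fingers, on their centre line; the grasp point (between the pads) lies 19 mm behind it; z points along the fingers, y is the direction in which the jaws open and shut (so a half turn about z gives the same grasp; the last joint's range is limited). The gripper opens to 85 mm and grips with 20 to 120 N. Pads are 22 mm wide; open, the fingers measure 114 mm over their backs; the gripper's body (76 mm by 85 mm) begins 54 mm behind the grasp point. The pads swing forward as they close: fully open they stand 13 mm farther back than shut.
Start: joints at [-1.325, 0.326, -0.193, 1.052, 0, 1.437], TCP at [203.917, -510.819, 231.281] pointing down, gripper open.
Joint ranges: [-2.65, 2.65], [-0.97, 1.79], [-1.3, 1.35], [-1.93, 2.1], [-1.47, 1.37], [-3.14, 3.14]. Speed limits (rad/s): [2.57, 2.57, 3.14, 3.14, 3.14, 3.14].

## Interface

Orientations are given as [roll, pitch, yaw] about the fixed x, y, z axes, in that order (R = Rz(yaw) Ry(pitch) Rx(roll)).
In Python, from bench import bot, solve_ik, imaging gives the robot as it stands. Calls block until the motion is done:
- bot.move_ptp(position, orientation): joint-space move of the TCP to a pose.
- bot.movel(position, rot=None, max_speed=150, threshold=None): straight line of the TCP; rot=None keeps the orientation; max_speed is the mean speed in mm/s. With threshold (N) it stops when the force on the tool has changed by that much, and returns True; else False.
- bot.move_j(angles): joint-space move.
- bot.grip(opening, effort=None): opening from 0.0 (shut) to 1.0 (fully open); effort is the grip in N (None keeps the last); returns when the fingers have stopped.
- bot.dwell(seconds).
- solve_ik(position, orientation): joint angles nearest the present ones, or None.
- bot.get_state(): the state.
- imaging.capture(name): name is "side" or "top"; returns the picture (420x560x3 uint8, blue, green, red); there is no depth.
- imaging.camera_model(name): a dict with "K" (3x3 intrinsics, pixels), "position" and "rotation" of the camera in the world. Camera axes: x right, y up, looking along -z (the intrinsics and any distortion apply to the point x, -y, -z); pixel columns grow to the right and rows downward; lengths in mm; the calibration is good to about 2 mm. A picture is of the moment at which its call begins. camera_model takes no time and is no camera call.
A pose or a line that the arm cannot do raises bot.IKError and nothing moves.
- bot.sign_off(): hands the job in, once; it reports no verdict.
The state is a dict: "t": time; "qpos": joint angles; "joint_velocities": joint speeds; "effort": joint torques, N m; "tcp_pos": TCP position; "orientation": TCP orientation; "contact_force": force on the tool from outside, world axes, zero at the start; "wrist_torque": the same for the moment, N m; "opening": opening from 0.0 (shut) to 1.0 (fully open).
Only numpy, scipy, OpenCV 4.12 (cv2) and the standard library are available. Lean on these libraries where they do the work, as an engineer would, in place of code of your own. Each camera call takes 0.05 s, during which the arm holds its last target. There are 200 camera calls.

## Task

Start a curing cycle on the white light-curing unit with the fingertips only, picking nothing up: gently push its loading tray fully home, so that the front panel closes against the box, then press the large round key on the roof well down with a light touch, let it spring back and take the hand away. Leave the small round key, the square key and the bottle, plaster model and bowl beside the unit alone, and keep the model in the tray lying as it is.

Things in the scene. Friction and masses are not known exactly. Their poses are not given: they have to be found in the camera images.
- unit: Light-curing unit: white box fixed to the bench, 180 mm deep (its x), 240 wide, 82 high, three keys on its flat roof. Origin: centre of the box's footprint on the bench; x points from its open front face (at x = -90 mm, robot side) to its back. Before it an aluminium deck, 4 mm thick, 240 wide, runs 75 mm on towards the robot; the tray slides on it into a chamber 120 wide, 60 high.
- tray: Loose steel tray, about 0.2 kg, 25 to 55 mm out of the unit. Grey upright front panel 140 mm wide, 8 thick, top edge 62 above bench; floor behind it 130 long, 110 wide. Home, the panel lies against the unit's front and the tray's origin is at x = 0 in the unit's frame (negative while out). Origin: underside, 98 mm behind the panel's outer face; x points into the unit. Slides in at 1 to 6 N.
- tray_front (a point): The middle of the outer (robot-side) face of the tray's front panel, 39 mm above the bench; axes as the tray.
- model: The dental plaster model lying in the tray, 66 x 56 mm and 28 mm high, origin at the centre of its underside. It rides in with the tray.
- key_large (a joint): The large round key on the unit's roof, 36 mm across, in any of the three places: m pressed down, 0 up, 0.008 fully down. It moves 8 mm straight down against a spring (about 2 N to start, 4.5 N at 4.5 mm, 6.6 N fully down) and springs back up by itself.
- key_large_top (a point): The centre of the large round key's flat top, 98 mm above the bench with the key up.
- key_small (a joint): The small round key on the roof, 18 mm across: m pressed down, 0 up.
- key_small_top (a point): The centre of the small round key's top, 98 mm above the bench. The three keys' centres are at least 60 mm apart.
- key_square (a joint): The small square key on the roof, 18 x 18 mm: m pressed down, 0 up.
- key_square_top (a point): The centre of the square key's top, 98 mm above the bench.
- vial: Amber bottle with a black cap, 40 mm across, 75 mm high, standing on the bench beside the unit; origin under its centre.
- spare_model: A second plaster model, 66 x 56 mm, 28 mm high, on the bench beside the unit; origin under its centre.
- mixing_bowl: Dark rubber mixing bowl, 90 mm across the rim, 45 mm high, on the bench beside the unit; origin under its centre.
There are look-alikes about, which are no part of the job. Leave any purple look-alike of the model alone.

How it is judged:
By the outcome, as a careful person would: the job done as asked, in the order asked, and still so for the second after the job is handed in, with the robot touching nothing.
It also fails if it takes over 48 s, if anything falls off the work surface, if the arm or the gripper's body presses on something with over 40 N, if the wrist force passes 120 N, or if a joint passes its speed limit or range.

## Working session

There is one attempt and no reset: what is moved stays moved. The work goes in short steps, each a Python script; the robot and the scene stay as the last script left them, time stands still between calls to the robot, and variables do not carry over. Pictures are saved under pics/ and viewed, about 8 in all and at most 12, crops included, and the job is handed in when it is done.

```bash
mkdir -p pics; ls
python3 - <<'E'
from bench import bot, imaging
import cv2
for n in("side","top"):
    cv2.imwrite(f"pics/{n}0.png",imaging.capture(n)); m=imaging.camera_model(n); print(n,m)
print(bot.get_state())
E
```

```text
pics
side {'K': array([[511.13933041,   0.        , 282.20631282],
       [  0.        , 511.13933041, 205.1536012 ],
       [  0.        ,   0.        ,   1.        ]]), 'position': array([142.17725145, 716.6713691 , 843.80234709]), 'rotation': array([ 0.81164719,  0.02192096, -2.6462483 ])}
top {'K': array([[430.70396718,   0.        , 279.34518482],
       [  0.        , 430.70396718, 208.68250413],
       [  0.        ,   0.        ,   1.        ]]), 'position': array([383.99199588,  45.10909979, 816.40042012]), 'rotation': array([ 0.19669044, -0.03459274, -1.55182929])}
{'t': 0.1, 'qpos': array([-1.32518481e+00,  3.26894841e-01, -1.93485527e-01,  1.05199645e+00,
       -1.94680460e-05,  1.43657880e+00]), 'joint_velocities': array([-0.00077308, -0.00080635,  0.00245221,  0.00049848, -0.00025194,
        0.00168819]), 'effort': array([ 7.87369136e-04, -4.44239295e+01,  2.63038605e+01,  7.86954188e-03,
       -1.33700646e-04, -1.46234760e-05]), 'tcp_pos': array([ 203.78679465, -510.29018795,  230.5658563 ]), 'orientation': array([-3.14002377e+00, -1.92199925e-04,  3.79828910e-01]), 'contact_force': array([-0.2497572 ,  0.9747203 , -0.64938958]), 'wrist_torque': array([-0.05246351,  0.00154176, -0.03902774]), 'opening': 1.0006639118888734}
```

View pics/top0.png

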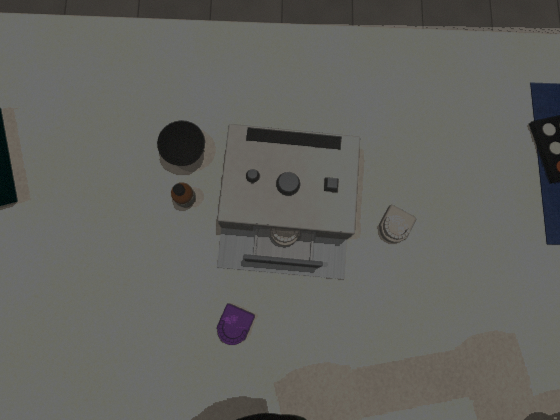

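View pics/side0.png

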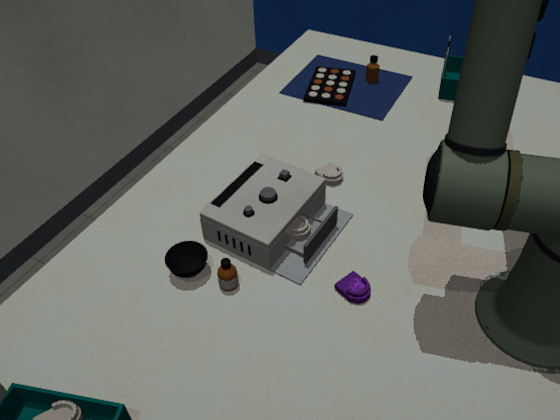

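The top view shows the unit with small round key (252,176), large round key (288,183) and square key (332,184). The tray panel runs from (244,260) to (322,264). The bottle, bowl and spare model stand beside the unit, with a purple decoy at (235,324). In the side view the large key is at (268,195). It's the middle key and the biggest disc. I'll enlarge both views to confirm.

```bash
cat > h.py <<'E'
import numpy as np, cv2
from scipy.spatial.transform import Rotation as R
from scipy.optimize import least_squares
from bench import bot, imaging, solve_ik
def cam(n):
    m=imaging.camera_model(n); return m["K"],m["position"],R.from_euler("xyz",m["rotation"]).as_matrix()
def proj(n,p):
    K,c,r=cam(n); q=(np.atleast_2d(p)-c)@r; q=q*[1,-1,-1]; u=q@K.T; return u[:,:2]/u[:,2:]
def onz(n,uv,z):
    K,c,r=cam(n); d=np.linalg.inv(K)@[uv[0],uv[1],1]; d=r@(d*[1,-1,-1]); return c+d*(z-c[2])/d[2]
def tri(a,b):
    return least_squares(lambda p:np.r_[proj("top",p)[0]-a,proj("side",p)[0]-b],[500,50,80.]).x
E
python3 - <<'E'
from h import *
def crop(n,x,y,w,h,k):
    i=cv2.imread(f"pics/{n}0.png")[y:y+h,x:x+w]; i=cv2.convertScaleAbs(i,alpha=1.8)
    return cv2.resize(i,None,fx=k,fy=k,interpolation=cv2.INTER_CUBIC)
cv2.imwrite("pics/ctop.png",crop("top",210,115,160,170,3.5)); cv2.imwrite("pics/cside.png",crop("side",190,145,170,145,4))
print("large",tri((288,183),(268,195)))
print(onz("top",(244,261),62),onz("top",(322,265),62))
E
```

```text
large [577.0168407    8.73469448  87.65230534]
[440.48556349  81.61399313  62.        ] [436.46656398 -54.61023389  62.        ]
```

View pics/ctop.png

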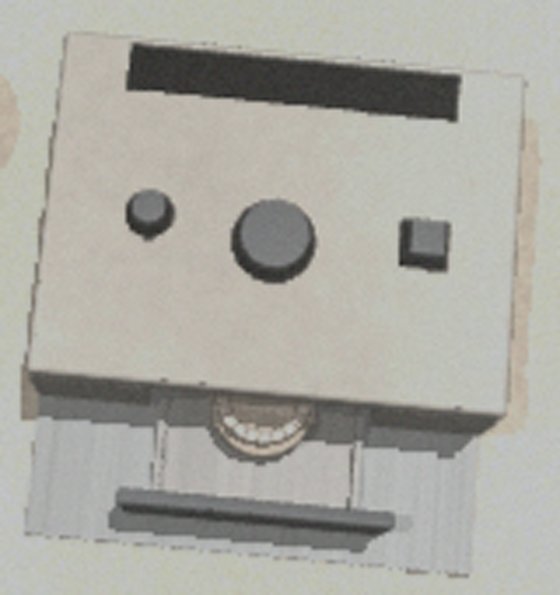

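View pics/cside.png

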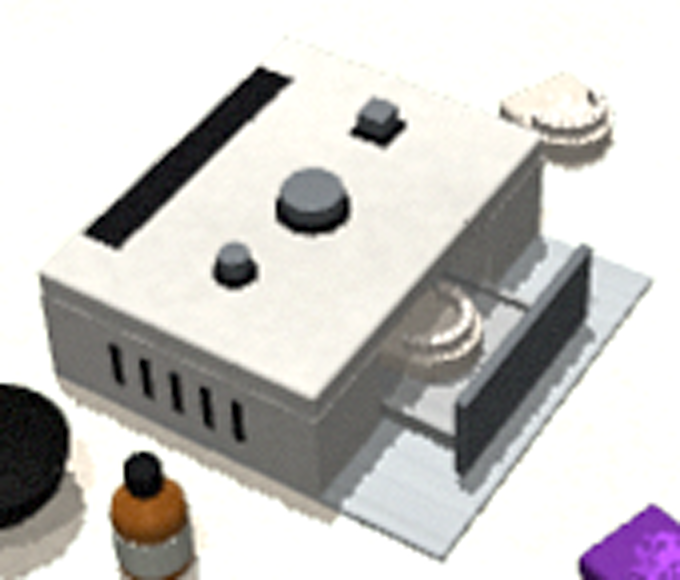

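The crops confirm the middle, largest round disc as the large key. Its top centre is at crop (275,234), which is top-view (288.6,181.9) and side-view (268.3,193). Next I'll fit the unit and panel poses.

Run:
```python
from h import *
T=lambda x,y:np.array([210+x/3.5,115+y/3.5]); S=lambda x,y:np.array([190+x/4,145+y/4])
print("large",tri(T(275,234),S(313,192)), onz("top",T(275,234),98),onz("side",S(313,192),98))
print("corner FL",tri(T(30,373),S(318,402)),"FR",tri(T(503,413),S(540,145)),"BL",tri(T(67,33),S(42,275)))
print("panel L",tri(T(118,508),S(458,403)),"R",tri(T(393,528),S(588,247)))
obs=[("top",(-90,120,82),T(30,373)),("top",(-90,-120,82),T(503,413)),("top",(90,120,82),T(67,33)),("top",(90,-120,82),T(523,75)),
("side",(-90,120,82),S(318,402)),("side",(-90,-120,82),S(540,145)),("side",(90,120,82),S(42,275))]
def W(p,q): c,s=np.cos(p[2]),np.sin(p[2]); return np.array([p[0]+c*q[0]-s*q[1],p[1]+s*q[0]+c*q[1],q[2]])
f=least_squares(lambda p:np.concatenate([proj(n,W(p,q))[0]-o for n,q,o in obs]),[570,10,0.]); print("unit",f.x,np.round(f.fun,1))
ob2=[("top",(0,70,62),T(118,508)),("top",(0,-70,62),T(393,528)),("side",(0,70,62),S(458,403)),("side",(0,-70,62),S(588,247))]
g=least_squares(lambda p:np.concatenate([proj(n,W(p,q))[0]-o for n,q,o in ob2]),[440,10,0.]); print("panel",g.x,np.round(g.fun,1))
c,s=np.cos(f.x[2]),np.sin(f.x[2]); d=g.x[:2]-f.x[:2]; print("panel in unit",c*d[0]+s*d[1],-s*d[0]+c*d[1])
```

```text
large [577.28874624   7.91770275  93.01832991] [575.24934598   7.94838334  98.        ] [575.61451517  12.74280339  98.        ]
corner FL [507.43364253 127.6667532   75.53530302] FR [ 493.91728865 -109.4728473    69.31778805] BL [685.76653946 116.4988037   76.11953915]
panel L [445.69701291  83.54672439  61.70057332] R [437.02098405 -54.89617993  58.86415202]
unit [ 5.87372829e+02  5.16899924e+00 -6.58115823e-02] [-2.4 -0.   0.9  1.  -1.7 -0.9  0.2 -0.6  0.5 -0.7  2.3 -3.4 -0.8 -1.1]
panel [ 4.41129263e+02  1.48129373e+01 -6.44973243e-02] [-1.4 -2.2 -0.  -0.9  2.4  0.7  1.7 -0.9]
panel in unit -146.56120309492567 0.005486373825466018
```

```bash
cat >> h.py <<'E'
U=np.array([587.4,7.0,0]); yaw=-0.065; ux=np.array([np.cos(yaw),np.sin(yaw),0]); uy=np.array([-ux[1],ux[0],0])
def W(x,y,z): return U+x*ux+y*uy+[0,0,z]
O=[np.pi,-0.3,yaw]
def st(l):
    s=bot.get_state(); d=s["tcp_pos"]-U; print(l,round(s["t"],2),"unit xyz",np.round([d@ux,d@uy,d[2]],1),"F",np.round(s["contact_force"],1),"open",round(s["opening"],2))
E
python3 - <<'E'
from h import *
print("purple",onz("top",(235,324),20),"panel y", W(-147,0,36))
bot.grip(0.0,20); 
bot.move_ptp(W(-190,0,190),O); st("above")
bot.movel(W(-190,0,36),max_speed=120); st("low")
bot.dwell(.2); st("rest")
cv2.imwrite("pics/low.png",cv2.convertScaleAbs(imaging.capture("side")[130:330,160:460],alpha=1.8))
print(bot.movel(W(-135,0,36),max_speed=30,threshold=2)); st("contact")
E
```

```text
purple [331.39753306  95.75645325  20.        ] panel y [440.71042818  16.54827311  36.        ]
above 2.9 unit xyz [-189.4   -0.5  190.3] F [-0.1 -0.3 -0.4] open 0.0
low 4.33 unit xyz [-1.896e+02 -1.000e-01  3.640e+01] F [ 0.2 -0.4  0. ] open 0.0
rest 4.53 unit xyz [-189.6   -0.    36.5] F [-0.2 -0.3  0.7] open 0.0
True
contact 5.7 unit xyz [-156.7   -0.    35.7] F [0.2 0.1 0.2] open -0.0
```

View pics/low.png

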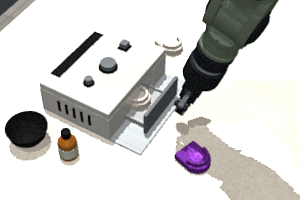

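The image shows the fingertips just in front of the panel and clear of the purple decoy. Contact came at unit x = -156.7, which agrees with the vision estimate. Now I'll push.

Run:
```python
from h import *
print(bot.movel(W(-120,0,36),max_speed=35,threshold=10)); st("mid")
print(bot.movel(W(-100,0,36),max_speed=15,threshold=10)); st("home?"); bot.dwell(.2); st("rest")
i=imaging.capture("top")[115:285,210:370]; cv2.imwrite("pics/home.png",cv2.resize(cv2.convertScaleAbs(i,alpha=1.8),None,fx=3.5,fy=3.5,interpolation=cv2.INTER_CUBIC))
```

```text
False
mid 6.92 unit xyz [-119.8   -0.    36.2] F [-1.  -0.3 -0.4] open 0.0
True
home? 7.88 unit xyz [-1.074e+02  1.000e-01  3.500e+01] F [-0.   0.  -0.2] open -0.0
rest 8.07 unit xyz [-108.1    0.2   34.6] F [-0.3 -0.3 -0.9] open -0.0
```

View pics/home.png

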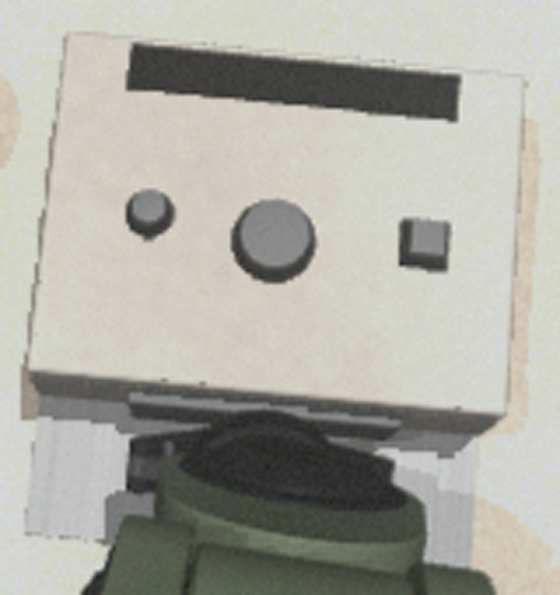

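Hard stop at -107.4 after about 49 mm of travel, as predicted for home, and the image shows the panel against the front. I'll retract, check the view, then go above the key.

Run:
```python
from h import *
bot.movel(W(-150,0,37),max_speed=80); bot.movel(W(-170,0,200),max_speed=200)
a=imaging.capture("side")[145:290,190:360]
K=np.array([575.4,9.5,0]); D=[np.pi,0,yaw]
bot.move_ptp(K+[0,0,135],D); bot.movel(K+[0,0,112],max_speed=60); bot.dwell(.2)
s=bot.get_state(); print(s["t"],s["tcp_pos"],s["contact_force"])
b=imaging.capture("side")[145:290,190:360]
z=lambda i:cv2.resize(cv2.convertScaleAbs(i,alpha=1.8),None,fx=2.3,fy=2.3,interpolation=cv2.INTER_CUBIC)
c=imaging.capture("top")[115:285,210:370]
cv2.imwrite("pics/key.png",np.hstack([z(a),z(b)])); cv2.imwrite("pics/keytop.png",z(c))
```

```text
11.2833 [575.69732828   9.48996389 112.3481653 ] [-0.10770251 -0.559464   -0.08990661]
```

View pics/key.png

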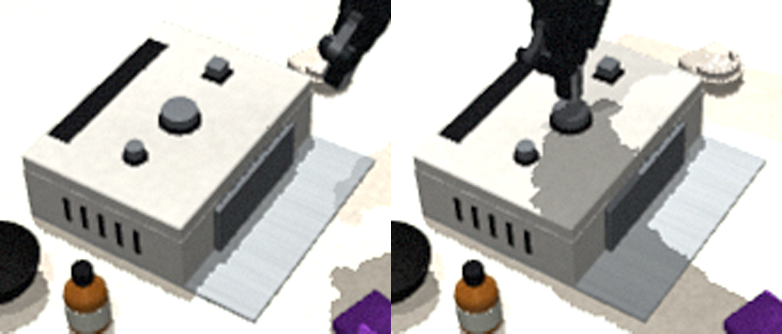

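The left half shows the panel flush against the front. In the right half the fingertips at (572,103) stand over the large key at (571,112). Pressing now.

Run:
```python
from h import *
K=np.array([575.4,9.5,0])
def p(l):
    s=bot.get_state(); print(l,round(s["t"],2),np.round(s["tcp_pos"],1),np.round(s["contact_force"],1))
print(bot.movel(K+[0,0,92],max_speed=12,threshold=1.6)); p("touch")
z0=bot.get_state()["tcp_pos"][2]
if 94<z0<103:
    print(bot.movel(K+[0,0,min(z0,98.5)-6.8],max_speed=12,threshold=9)); p("down"); bot.dwell(.3); p("hold")
    cv2.imwrite("pics/dn.png",cv2.resize(imaging.capture("side")[165:230,220:320],None,fx=5,fy=5,interpolation=cv2.INTER_CUBIC))
```

```text
True
touch 12.53 [575.4   9.5  96.9] [0.3 0.4 2.7]
False
down 13.22 [575.4   9.5  90.3] [-1.2 -0.   6.3]
hold 13.53 [575.4   9.5  90.3] [-1.1 -1.2  6.5]
```

The force is 6.3–6.5 N at about 7.5 mm, so the key is well down without being forced. Releasing.

Run:
```python
from h import *
K=np.array([575.4,9.5,0])
bot.movel(K+[0,0,130],max_speed=40); bot.movel(W(-170,0,220),max_speed=200); bot.dwell(.3)
s=bot.get_state(); print(s["t"],s["tcp_pos"],s["contact_force"])
z=lambda i:cv2.resize(cv2.convertScaleAbs(i,alpha=1.8),None,fx=2.3,fy=2.3,interpolation=cv2.INTER_CUBIC)
a=imaging.capture("side")[145:305,180:350]; c=imaging.capture("top")[115:275,160:330]
cv2.imwrite("pics/end.png",np.hstack([z(a),z(c)]))
```

```text
16.0833 [417.92725643  18.02387451 219.5228228 ] [-0.22926659  0.40033868  0.59032279]
```

View pics/end.png

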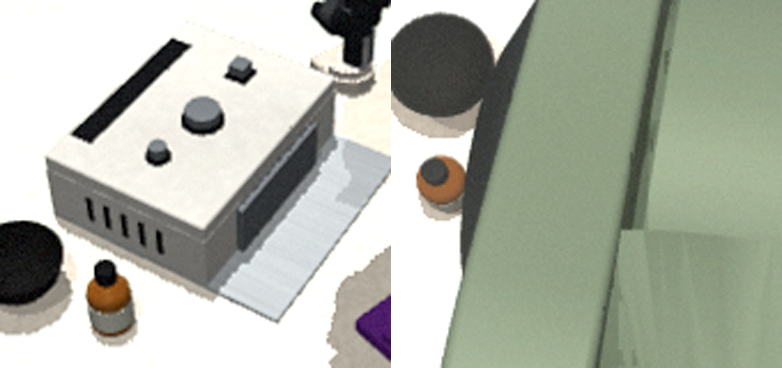

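The side view shows the key sprung back up at (203,112) and the panel closed along (240,230)–(318,140). The bottle and bowl haven't moved, and the hand is clear. Handing in.

```bash
python3 -c "
from bench import bot
bot.sign_off()"
```

```text
the job is handed in; nothing more can be done
```

The tray is pushed home, the large round key has been pressed and has sprung back, and the job is handed in at about 16 s on the robot's clock.

- **Tray:** I pushed the panel with closed fingertips for about 49 mm until the force limit of 10 N stopped it. That matches the roughly 48.5 mm the camera measurements predicted. After I drew back, the side view showed the panel flush against the box.
- **Key:** I pressed the large key about 7.5 mm down at 6.3–6.5 N, then released it. The last side view shows it up again, with the hand clear and the wrist force back to sensor noise.
- **Other objects:** The small and square keys, the bottle and the bowl look untouched. The spare model was partly hidden behind the hand in the last picture, but the hand never went near it.
- **Not confirmed:** I could not see the model inside the closed unit. I take it to be lying as it was, because the push was slow and steady. In the last picture from above the arm hid the unit, so the end state rests on the side view alone.
- **Camera disagreement:** The two cameras differed by about 5 mm on the key's position and height. I aimed between them, and touching the key settled its height.

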